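# Unpin the cutter chest and take its lid off

## Task

Open the cutter chest that has the bar handle on its lid: pull the retaining pin out of the chest's staple and put the pin down in the empty sheet pan, then lift the lid off and lay it flat, handle up, in the same pan beside the pin. Set both down inside the pan rather than dropping them.

Things in the scene. Friction and masses are not known exactly. Their poses are not given: they have to be found in the camera images.
- chest: Fixed aluminium box, the larger of two chests, left or right of the pan; rim 80 mm high. Origin on the table under its lid's centre; box spans x -42 to +88, y +-85 mm; hasp side at -x. At x -68.5, y 0 a steel staple (arch 26 mm wide along x, 8 mm thick along y) rises through the lid, 26 mm above its top; its opening is 16 mm wide, 20 mm high. The smaller, knob-lidded chest is not wanted.
- lid: Loose aluminium plate 185 (x) x 180 (y) x 5 mm, 0.3-0.5 kg, on the chest's rim, axes along the chest's. Origin: centre of the plate's underside; a lip reaches 10 mm below it. Round bar handle 14 mm thick, 110 mm long along y, axis at x +10, 50 mm above the origin, posts at y +-45. Slot at x -68.5 for the staple, 4 mm play. Pinned down until the pin is out, then lifts straight up; clears the staple at 45 mm.
- pin: Loose dark steel pin, 0.13 kg, on the lid. Upright block head 24 (x) x 14 (y) x 44 mm tall; origin: centre of the head's underside. A 10 mm square shank runs level along -y from the head's foot to y -62 mm, through the staple at about y -35. Axes along the chest's at the start. Slides freely: draw it along its +y at least 31 mm (45 is safe), then lift. A like spare pin on the table is not wanted.
- pan: Fixed empty dark steel sheet pan with a bright rim, mid-table, inside 420 (x) x 260 mm (y), floor 3 mm and rim 18 mm above the table. Origin: centre of its underside; x is its long axis, away from the robot. Room for the lid in the far half (centred at x about +95 mm) and the pin in the near half (x about -110 mm).
Not all that is in view belongs to the job. Leave any orange or red look-alike of the pin alone.

How it is judged:
By the outcome, as a careful person would: the job done as asked, in the order asked, and still so for the second after the job is handed in, with the robot touching nothing.
It also fails if it takes over 56 s, if anything falls off the work surface, if the arm or the gripper's body presses on something with over 40 N, if the wrist force passes 120 N, or if a joint passes its speed limit or range.

## Robot

A 6-joint arm with a two-finger parallel gripper is mounted at the origin on the work surface. World frame = base frame: x ahead of the robot, y to its left, z up, the work surface at z = 0. Lengths are in m, angles in degrees, forces in N, time in s.
With the tool pointing down it reaches from about 0.4 to 0.825 m from the base axis. Payload 7 kg.
Tool frame: the origin (TCP) lies midway between the tips of the shut fingers; the grasp point (between the pads) lies 19 mm behind it (ctrl.hold_point_z is the distance from the TCP to the grasp point, in m); z points along the fingers, x is the direction in which the jaws open and shut, and the axes are right-handed (so a half turn about z gives the same grasp; the last joint's range is limited). The gripper opens to 88 mm and grips with 3 to 60 N. Pads are 19 mm wide; open, the fingers measure 130 mm over their backs; the gripper's body (78 mm by 193 mm) begins 47 mm behind the grasp point.
Start: joints at [90.361, 20.546, 0.682, 0, -70.136, -16.507], TCP at [0.188, 0.648, 0.227] pointing down, gripper open.
Joint ranges: [-176.03, 176.03], [-82.01, 121.73], [-58.28, 71.71], [-173.87, 95.51], [-174.79, -0.11], [-173.66, 173.66]. Speed limits (degrees/s): [136.94, 136.94, 172.46, 180, 180, 180].

## Interface

Orientations are given as [roll, pitch, yaw] about the fixed x, y, z axes, in that order (R = Rz(yaw) Ry(pitch) Rx(roll)).
In Python, from plant import ctrl gives the robot as it stands.
- The arm moves only by the tool apply_moves, never from a script. Its argument "motion" is a list of rows, each a list of 2 entries, a list of its own where there are three numbers: the shift along the world's x, y, z in cm, then the turn about the world's z in degrees. In form: [[[tx, ty, tz], roll], ...]. A call has 1 to 10 rows; each row is the pose to reach, as a shift and turn from the pose commanded when the call began; what a row does not reach only later rows make up. A row lasts 1/10 s, in which the tool goes at most 50 mm and 8.59 degrees, less where a joint would pass 70% of its speed; a pose out of reach is approached as far as the arm can. A call with a gripper value outside its range is refused whole. "hand" is the finger opening in cm, from 0 to 8.76, set as the call begins (left out, the last holds). The fingers move at their own pace and stop on an object; the grip force is fixed at half the most. Time passes only in rows, so rows that repeat a pose let the fingers close. It gives the time, the measured TCP pose, the force and the opening at its end, in the units of the state.
- ctrl.get_obs(): the state, without advancing time (a new reading comes with each control period).
- ctrl.snapshot(name): name is "side" or "top" or "wrist"; returns (picture, depth): 384x512x3 uint8, blue, green, red; 384x512 float32, m along the optical axis (not along the pixel's ray), 0 where there is no reading.
- ctrl.camera_model(name): a dict with "fx", "fy", "cx", "cy" (pixels), "cam_to_world" (4x4, takes a point from camera to world coordinates); the wrist camera has in their place "tool_from_camera" (4x4, takes a point from camera to tool coordinates, whose origin is the TCP and whose axes are the tool frame's). Camera axes: x right, y down, z forward; pixel columns grow to the right and rows downward; lengths in m; the calibration is good to about 2 mm. A picture is of the moment at which its call begins: read the wrist's pose just before it. camera_model takes no time and is no camera call.
- ctrl.close_job(): hands the job in, once; it reports no verdict.
The state is a dict: "clock": time; "joint_pos": joint angles; "qvel": joint speeds; "tau": joint torques, N m; "tool_pos": TCP position; "orientation": TCP orientation; "force": force on the tool from outside, world axes, zero at the start; "moment": the same for the moment, N m; "opening": finger opening in m.
Only numpy, scipy, OpenCV 4.12 (cv2) and the standard library are available. Lean on these libraries where they do the work, as an engineer would, in place of code of your own. Each camera call takes 0.05 s, during which the arm holds its last target.

## Working session

There is one attempt and no reset: what is moved stays moved. The work goes in short steps, Python scripts to look and compute and a tool call to move; the robot and the scene stay as the last step left them, time stands still between calls to the robot, and variables do not carry over. Pictures are saved under pics/ and viewed, and the job is handed in when it is done.

Besides the shell and the picture viewer there is one more tool, called after "Call:" by a JSON object that holds its "op" and its "data", one argument or row to a line. apply_moves: Moves the arm, as the interface text tells. Its arguments: {"type":"object","properties":{"motion":{"type":"array"},"hand":{"type":"number"}},"required":["motion"]}

```bash
ls; mkdir -p pics; cat > h.py <<'E'
import numpy as np,cv2
from plant import ctrl
def snap(n,tag):
    o=ctrl.get_obs(); im,d=ctrl.snapshot(n); im=np.array(im); cv2.imwrite(f'pics/{tag}.png',im); np.savez(f'{tag}.npz',im=im,d=d,pos=o['tool_pos'],ori=o['orientation']); return im,d
E
python3 - <<'E'
from h import *
print(ctrl.get_obs())
for n in('top','side'):
    snap(n,n+'0'); print(n,ctrl.camera_model(n))
print(ctrl.camera_model('wrist'))
E
```

```text
pics
{'clock': 0.0, 'joint_pos': array([ 9.03599931e+01,  2.05905488e+01,  6.31739201e-01, -1.84138794e-02,
       -7.01346681e+01, -1.65072234e+01]), 'qvel': array([ 0.08565046,  0.03738761, -0.02452282, -0.02372434,  0.02870972,
        0.05381059]), 'tau': array([ 3.00504162e-04, -5.82720780e+01,  2.93054241e+01,  6.99713320e+00,
        6.78488650e-03, -1.61648632e-04]), 'tool_pos': array([0.18761876, 0.64788421, 0.22562259]), 'orientation': array([-1.79990034e+02, -9.45436597e-02, -1.06153510e+02]), 'force': array([-0.28315748,  0.13891291,  0.06587194]), 'moment': array([0.01531024, 0.00360645, 0.01073264]), 'opening': 0.08768174671583732}
top {'fx': 364.79549116420606, 'fy': 364.79549116420606, 'cx': 252.08245201739643, 'cy': 195.92768676590498, 'cam_to_world': array([[ 0.02988559, -0.99362805,  0.10867448,  0.33754697],
       [-0.99943236, -0.02801345,  0.01871351,  0.07064276],
       [-0.01554992, -0.10917206, -0.99390123,  1.02570999],
       [ 0.        ,  0.        ,  0.        ,  1.        ]])}
side {'fx': 394.13824425871894, 'fy': 394.13824425871894, 'cx': 260.0827130
[... 159 characters left out ...]
,  4.99817166e-01, -8.61491810e-01,
         1.02106863e+00],
       [-3.31204754e-04, -8.64979876e-01, -5.01806441e-01,
         6.41029120e-01],
       [ 0.00000000e+00,  0.00000000e+00,  0.00000000e+00,
         1.00000000e+00]])}
{'fx': 289.45248341716757, 'fy': 289.45248341716757, 'cx': 257.62274156936695, 'cy': 195.56909610648734, 'tool_from_camera': array([[ 9.99999154e-01,  5.91131766e-04, -1.15859438e-03,
         1.03705051e-03],
       [-2.91246149e-04,  9.69905546e-01,  2.43481308e-01,
        -6.36612324e-02],
       [ 1.26765665e-03, -2.43480765e-01,  9.69904897e-01,
        -1.57454433e-01],
       [ 0.00000000e+00,  0.00000000e+00,  0.00000000e+00,
         1.00000000e+00]])}
```

View pics/top0.png

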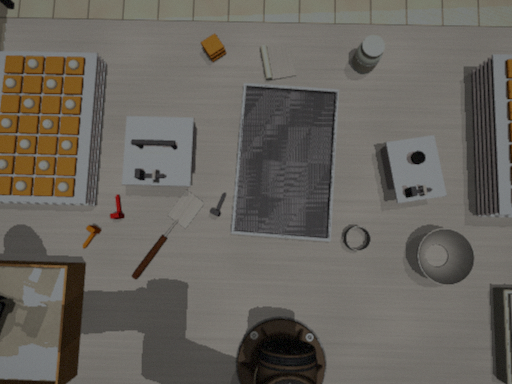

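View pics/side0.png

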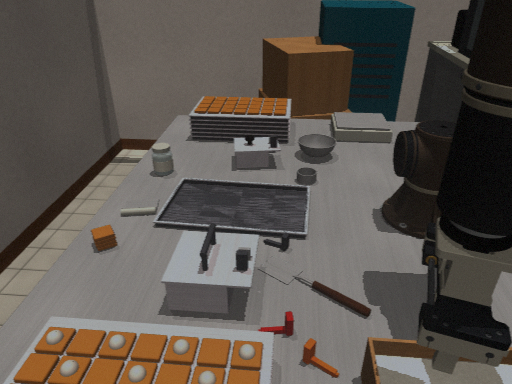

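The top view shows the wanted chest left of the pan: lid about (124-194, 117-186), bar handle (154,142), pin head (140,174). The knob chest is on the right, with the spare pin on the table at (219,204). Next I'll measure.

```bash
cat >> h.py <<'E'
def cloud(tag,cam):
    z=np.load(tag+'.npz'); d=z['d']; m=ctrl.camera_model(cam)
    if cam=='wrist':
        from scipy.spatial.transform import Rotation as R
        W=np.eye(4); W[:3,:3]=R.from_euler('xyz',z['ori'],degrees=True).as_matrix(); W[:3,3]=z['pos']; T=W@m['tool_from_camera']
    else: T=m['cam_to_world']
    v,u=np.mgrid[:384,:512]; P=np.stack([(u-m['cx'])/m['fx']*d,(v-m['cy'])/m['fy']*d,d],-1)@T[:3,:3].T+T[:3,3]
    P[d==0]=np.nan
    return z['im'],P
E
python3 - <<'E'
from h import *
im,P=cloud('top0','top')
def rect(mask,name):
    pts=P[mask][:,:2].astype(np.float32); r=cv2.minAreaRect(pts*1000); print(name,mask.sum(),'ctr',r[0],'size',r[1],'ang',r[2],'z',np.median(P[mask][:,2]))
def box(u0,u1,v0,v1):
    m=np.zeros((384,512),bool); m[v0:v1,u0:u1]=1; return m
z=P[...,2]; b=box(100,215,100,205)
for lo,hi in((.078,.095),(.1,.118),(.118,.15)):
    m=b&(z>lo)&(z<hi)
    n,l,s,c=cv2.connectedComponentsWithStats(m.astype(np.uint8))
    for i in range(1,n):
        if s[i,4]>4: rect(l==i,f'{lo} {s[i]}')
g=im.astype(int).min(2)
pb=box(225,345,75,250)
print('bright',[ (t,(pb&(g>t)).sum()) for t in(100,150,180,200)])
m=pb&(z>.009)&(z<.03)
n,l,s,c=cv2.connectedComponentsWithStats(m.astype(np.uint8)); i=1+np.argmax(s[1:,4]); rect(l==i,f'pan {s[i]}')
print(z[160,285],z[300,180])
a=cv2.resize(im[105:200,110:210],None,fx=7,fy=6,interpolation=cv2.INTER_CUBIC); cv2.imwrite('pics/crop.png',a)
s,_=cloud('side0','side'); a=cv2.resize(s[215:320,155:275],None,fx=6,fy=5,interpolation=cv2.INTER_CUBIC); cv2.imwrite('pics/crops.png',a)
E
```

```text
0.078 [ 122  116   72   70 4235] 4235 ctr (556.0123291015625, 340.8586730957031) size (181.48208618164062, 185.64285278320312) ang 89.8946533203125 z 0.08391278036402006
0.078 [155 179   4   2   6] 6 ctr (475.6692810058594, 339.05682373046875) size (2.1490023136138916, 6.817079544067383) ang 35.904720306396484 z 0.08791451909524767
0.1 [137 145   5   2   8] 8 ctr (560.7098388671875, 383.8623352050781) size (2.968193292617798, 7.815042495727539) ang 24.6146240234375 z 0.10815312547097117
0.1 [172 145   5   3   9] 9 ctr (562.058349609375, 292.48486328125) size (3.207070827484131, 9.369585037231445) ang 36.19853973388672 z 0.1032646637464778
0.1 [138 169   6  10  25] 25 ctr (485.6441650390625, 371.650146484375) size (9.1472806930542, 25.123994827270508) ang 69.43897247314453 z 0.10904890982336457
0.1 [152 169   5  11  39] 39 ctr (487.3179931640625, 340.513916015625) size (25.631425857543945, 8.991289138793945) ang 0.1600341945886612 z 0.10964701914370667
0.118 [132 139  44   7 240] 240 ctr (565.834716796875, 339.72882080078125) size (14.337472915649414, 108.20641326904297) ang 0.28303802013397217 z 0.13446451401233034
0.118 [135 168   7  10  65] 65 ctr (487.08551025390625, 376.3963928222656) size (23.05473518371582, 13.660200119018555) ang 3.5562524795532227 z 0.12688464106827235
bright [(100, np.int64(7110)), (150, np.int64(0)), (180, np.int64(0)), (200, np.int64(0))]
pan [ 231   82  108  159 1503] 1503 ctr (554.9629516601562, -2.625244140625) size (274.36126708984375, 435.7117614746094) ang 87.24420166015625 z 0.0166204664756171
0.0006283218108993349 -0.0026480993910440453
```

View pics/crop.png

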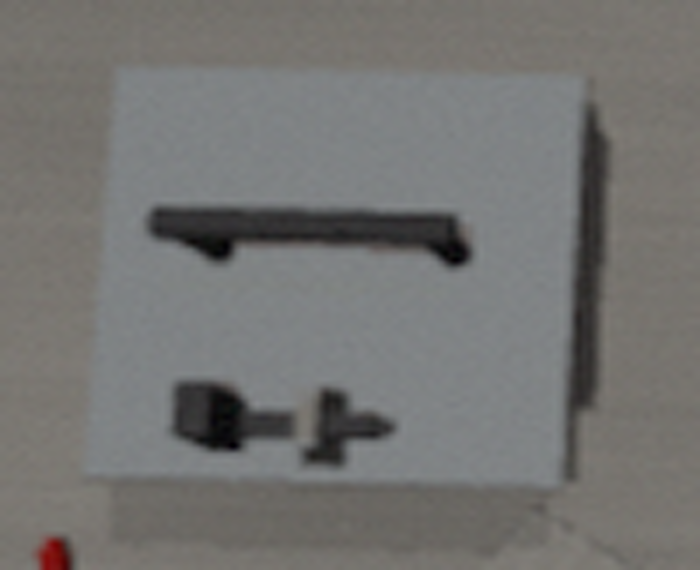

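View pics/crops.png

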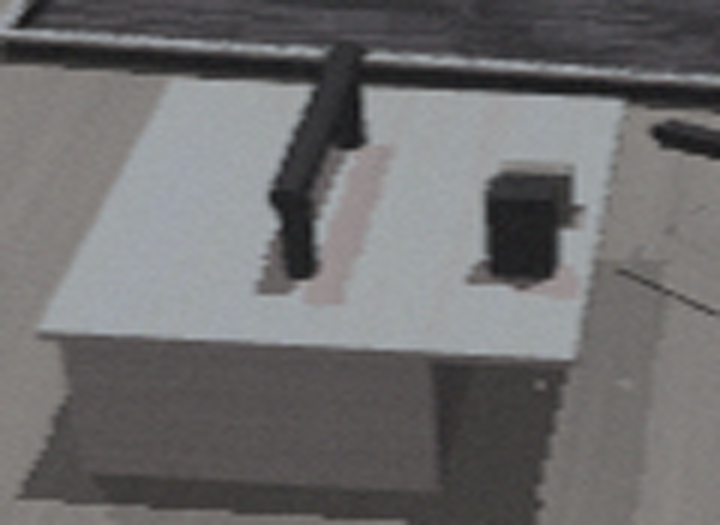

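```bash
python3 - <<'E'
from h import *
im,P=cloud('top0','top'); z=P[...,2]
for n,(u0,u1,v0,v1) in dict(tray=(0,110,40,210),box=(0,85,255,384)).items():
    q=z[v0:v1,u0:u1]; print(n,np.nanpercentile(q,[50,95,99.5]))
# pan rim corners from bright rim contour
pb=np.zeros((384,512),bool); pb[75:250,225:345]=1
m=pb&(z>.009)&(z<.03); Q=P[m]
for v in(110,140,170,200,230):
    r=np.where(m[v])[0]; print(v,P[v,r[0]],P[v,r[-1]])
E
```

```text
tray [0.07678248 0.08791448 0.09595428]
box [0.06817725 0.09883404 0.32436411]
110 [0.69450051 0.12590883 0.01533838] [ 0.70063844 -0.14464595  0.0166343 ]
140 [0.60623387 0.13147386 0.01623461] [ 0.61336141 -0.1423827   0.01593866]
170 [0.52004665 0.13421513 0.01564218] [ 0.5270961  -0.13696197  0.01723188]
200 [0.43520755 0.13968677 0.0152235 ] [ 0.44226841 -0.13104703  0.02150744]
230 [0.35181146 0.14196593 0.01956015] [ 0.35989846 -0.12962992  0.01744837]
```

Call:
{"op": "apply_moves", "data": {
  "motion": [
    [[0,0,2],0],
    [[3,-3,3],-8],
    [[6,-6,4],-16],
    [[9,-9,4],-24],
    [[13,-12,4],-32],
    [[17,-15,4],-40],
    [[20,-18,4],-48],
    [[23,-21,4],-56],
    [[26,-24,4],-64],
    [[28,-26,4],-70]
  ],
  "hand": 5
}}

```text
clock: 1.1
tool_pos: [0.4691, 0.3861, 0.2663]
orientation: [-180.0, -0.0, -176.5]
force: [0.9, 0.5, 0.1]
opening: 0.0499
```

Call:
{"op": "apply_moves", "data": {
  "motion": [
    [[1,-0.5,0],-3.4],
    [[1.8,-1,0],-3.4],
    [[1.8,-1,0],-3.4],
    [[1.8,-1,0],-3.4]
  ]
}}

```text
clock: 1.5
tool_pos: [0.4854, 0.3786, 0.2662]
orientation: [-180.0, -0.0, -179.5]
force: [-0.6, 0.1, -0.7]
opening: 0.0498
```

```bash
python3 - <<'E'
from h import *
o=ctrl.get_obs(); print(o['tool_pos'],o['orientation'],o['joint_pos'])
im,d=snap('wrist','w1')
im,P=cloud('w1','wrist'); z=P[...,2]
def rect(mask,name):
    pts=P[mask][:,:2].astype(np.float32); r=cv2.minAreaRect(pts*1000); print(name,mask.sum(),'ctr',np.round(r[0],1),'size',np.round(r[1],1),'ang',round(r[2],2),'z',np.median(P[mask][:,2]))
for lo,hi in((.079,.091),(.1,.118),(.118,.15)):
    m=(z>lo)&(z<hi)&(abs(P[...,0]-.55)<.13)&(abs(P[...,1]-.35)<.13)
    n,l,s,c=cv2.connectedComponentsWithStats(m.astype(np.uint8))
    for i in range(1,n):
        if s[i,4]>40: rect(l==i,f'{lo} {s[i]}')
E
```

```text
[0.48536904 0.37862452 0.26624993] [-1.79985557e+02 -2.47622922e-02 -1.79458488e+02] [ 5.61032169e+01  1.37346061e+01 -3.69525912e+00 -1.28422386e-02
 -7.25960508e+01 -5.55578578e+01]
0.079 [  109    63   171   159 21884] 21884 ctr [553.9 341.5] size [180.6 185.5] ang 89.97 z 0.08434970530691524
0.1 [184 100   6  12  46] 46 ctr [559.4 296.4] size [11.1  3.8] ang 89.82 z 0.10868691091118118
0.1 [245 146  24   8 190] 190 ctr [485.3 341.2] size [ 7.5 24.9] ang 89.82 z 0.11024967026733201
0.1 [246 176  22   4  64] 64 ctr [485.2 371.4] size [ 1.8 23.5] ang 87.52 z 0.11029349123686535
0.118 [ 169   93   21  112 1574] 1574 ctr [563.3 341. ] size [109.5  13.8] ang 89.87 z 0.13509824771475037
0.118 [245 179  23  14 317] 317 ctr [485.4 377.3] size [23.4 13.1] ang 0.84 z 0.1280116117142603
```

View pics/w1.png

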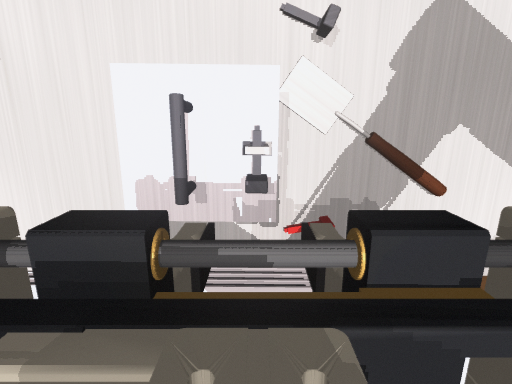

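Wrist view shows the pin head at (256,184), staple at (257,150) and handle at (180,148). It agrees with the top view to about 2 mm: head (485,377), staple (485,341), handle (563,341), yaw about 0.

Call:
{"op": "apply_moves", "data": {
  "motion": [
    [[0,-0.1,-3],-0.5],
    [[0,-0.1,-7],-0.5],
    [[0,-0.1,-11],-0.5],
    [[0,-0.1,-14],-0.5],
    [[0,-0.1,-16],-0.5],
    [[0,-0.1,-16.9],-0.5],
    [[0,-0.1,-16.9],-0.5],
    [[0,-0.1,-16.9],-0.5]
  ]
}}

```text
clock: 2.35
tool_pos: [0.486, 0.3782, 0.0987]
orientation: [179.9, 0.1, -180.0]
force: [0.3, 0.4, -1.3]
opening: 0.0502
```

Call:
{"op": "apply_moves", "data": {
  "motion": [
    [[0,0,0],0],
    [[0,0,0],0],
    [[0,0,0],0],
    [[0,0,0],0],
    [[0,0,0],0],
    [[0,0,0],0]
  ],
  "hand": 0
}}

```text
clock: 2.95
tool_pos: [0.4859, 0.3775, 0.0981]
orientation: [180.0, 0.0, 180.0]
force: [-1.6, -0.1, 4.4]
opening: 0.0241
```

Opening is 24.1 mm, which matches the head width, so the pin is gripped. I'll draw it 50 mm along +y.

Call:
{"op": "apply_moves", "data": {
  "motion": [
    [[0,0.5,0],0],
    [[0,1,0],0],
    [[0,1.6,0],0],
    [[0,2.2,0],0],
    [[0,2.9,0],0],
    [[0,3.6,0],0],
    [[0,4.3,0],0],
    [[0,5,0],0],
    [[0,5,0],0],
    [[0,5,0],0]
  ]
}}

```text
clock: 3.95
tool_pos: [0.4861, 0.4281, 0.0981]
orientation: [180.0, 0.0, 180.0]
force: [-0.3, 0.1, 4.3]
opening: 0.0239
```

```bash
python3 - <<'E'
from h import *
im,_=snap('side','s2'); cv2.imwrite('pics/s2c.png',cv2.resize(im[180:340,140:340],None,fx=3.5,fy=3.5))
im,_=snap('top','t2'); cv2.imwrite('pics/t2c.png',cv2.resize(im[80:230,80:280],None,fx=3.5,fy=3.5))
E
```

```text
(no output)
```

View pics/s2c.png

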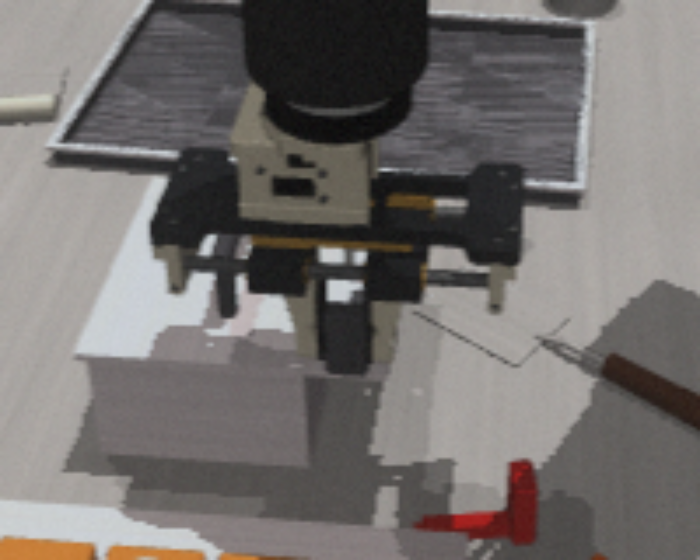

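View pics/t2c.png

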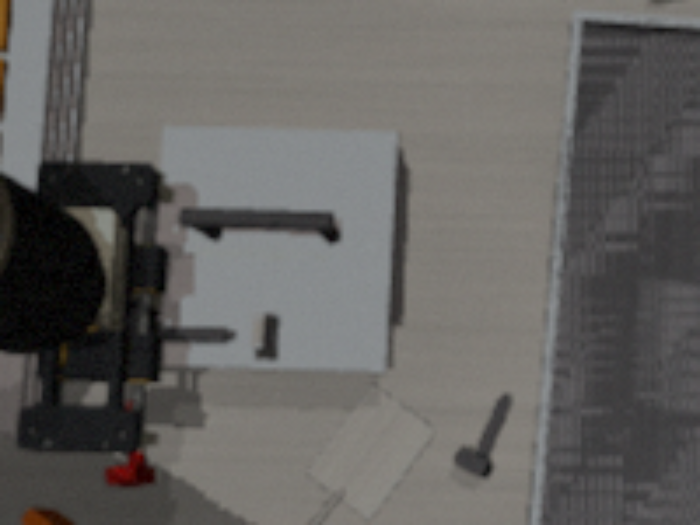

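Pin shank is clear of the staple (shank tip at about crop (235,333), staple at (267,335)). Lift and carry.

Call:
{"op": "apply_moves", "data": {
  "motion": [
    [[0,0,1],0],
    [[0,0,2.5],0],
    [[0,0,4.5],0],
    [[0,0,6.5],0],
    [[0,0,7.5],0],
    [[-1,-1,8],0],
    [[-1.5,-3,8],0],
    [[-2,-6,8],0],
    [[-2.5,-9,8],0],
    [[-3,-12,8],0]
  ]
}}

```text
clock: 5.05
tool_pos: [0.4542, 0.3053, 0.1766]
orientation: [-179.9, -0.1, 180.0]
force: [0.8, -0.5, -1.7]
opening: 0.0237
```

Call:
{"op": "apply_moves", "data": {
  "motion": [
    [[0,-3,0],0],
    [[0,-6,0],0],
    [[0,-9,0],0],
    [[0,-12,0],0],
    [[0,-15,0],0],
    [[-0.4,-18,0],0],
    [[-0.8,-21,0],0],
    [[-1.1,-24,0],0],
    [[-1.1,-26.5,0],0],
    [[-1.1,-28,0],0]
  ]
}}

```text
clock: 6.05
tool_pos: [0.4428, 0.0253, 0.1768]
orientation: [-180.0, -0.1, 179.9]
force: [0.2, 0.3, -1.2]
opening: 0.0238
```

```bash
python3 - <<'E'
from h import *
o=ctrl.get_obs(); print(o['tool_pos'],o['orientation'],o['opening'],o['joint_pos'])
im,_=snap('side','s3'); cv2.imwrite('pics/s3c.png',cv2.resize(im[100:260,140:340],None,fx=3.5,fy=3.5))
im,d=snap('wrist','w3')
E
```

```text
[0.44282294 0.02533221 0.17682372] [-1.79987590e+02 -8.94617817e-02  1.79886409e+02] 0.0238255832316442 [ 2.88648382e+01  6.97633464e-01 -3.12603950e+01 -3.82540148e-02
 -5.81262512e+01 -2.89581956e+01]
```

View pics/s3c.png

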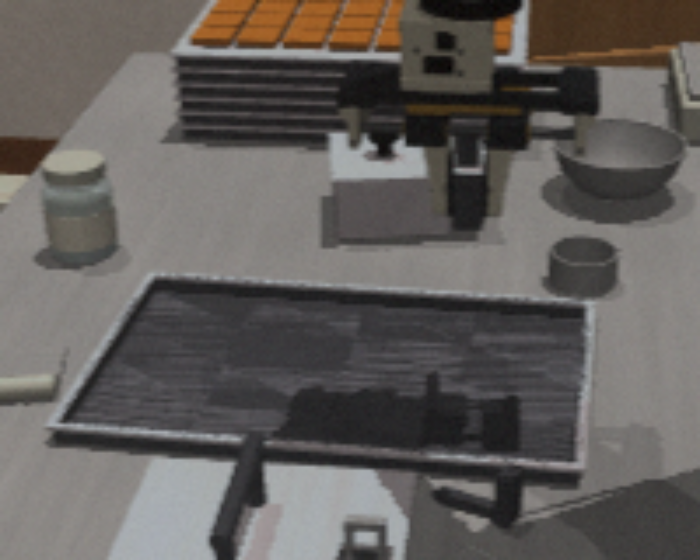

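View pics/w3.png

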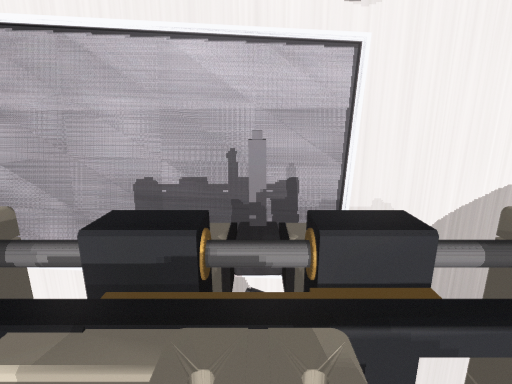

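The pin hangs level with its shank forward (tip at wrist (257,132)), over the pan's near half. Lower it gently.

Call:
{"op": "apply_moves", "data": {
  "motion": [
    [[0,0,-3],0],
    [[0,0,-7],0],
    [[0,0,-10.5],0],
    [[0,0,-13],0],
    [[0,0,-14.5],0],
    [[0,0,-15.2],0],
    [[0,0,-15.6],0],
    [[0,0,-15.8],0],
    [[0,0,-15.8],0]
  ]
}}

```text
clock: 7.05
tool_pos: [0.445, 0.0276, 0.02]
orientation: [180.0, 0.0, 180.0]
force: [0.8, -0.3, -1.4]
opening: 0.0239
```

Call:
{"op": "apply_moves", "data": {
  "motion": [
    [[0,0,-0.1],0],
    [[0,0,-0.2],0],
    [[0,0,-0.25],0],
    [[0,0,-0.25],0]
  ]
}}

```text
clock: 7.45
tool_pos: [0.4448, 0.0274, 0.0172]
orientation: [180.0, 0.0, 179.9]
force: [-0.7, -0.0, -1.4]
opening: 0.0242
```

Not yet touching (weight still on the tool), so I'll go a bit lower.

Call:
{"op": "apply_moves", "data": {
  "motion": [
    [[0,0,-0.05],0],
    [[0,0,-0.1],0],
    [[0,0,-0.15],0],
    [[0,0,-0.15],0],
    [[0,0,-0.15],0]
  ]
}}

```text
clock: 7.95
tool_pos: [0.4448, 0.0274, 0.016]
orientation: [-180.0, 0.0, 180.0]
force: [-2.9, 0.8, 7.8]
opening: 0.0237
```

Contact (about +8 N). Release and rise.

Call:
{"op": "apply_moves", "data": {
  "motion": [
    [[0,0,0],0],
    [[0,0,0],0],
    [[0,0,0],0],
    [[0,0,0.5],0],
    [[0,0,2],0],
    [[0,0,4.5],0],
    [[0,0,8],0],
    [[0,0,12],0],
    [[0,0,16],0],
    [[0,0,20],0]
  ],
  "hand": 4.5
}}

```text
clock: 8.95
tool_pos: [0.4443, 0.0271, 0.2177]
orientation: [180.0, 0.0, 180.0]
force: [0.6, 0.8, -0.4]
opening: 0.0449
```

Call:
{"op": "apply_moves", "data": {
  "motion": [
    [[1,4,2],0],
    [[2,8,2],0],
    [[3,12,2],0],
    [[4,15,2],0],
    [[5,18,2],0],
    [[6,21,2],0],
    [[7,24,2],0],
    [[8,27,2],0],
    [[9,29,2],0],
    [[10,31,2],0]
  ]
}}

```text
clock: 9.95
tool_pos: [0.5448, 0.3384, 0.2356]
orientation: [-180.0, -0.0, 180.0]
force: [-0.3, -0.6, 0.1]
opening: 0.0451
```

```bash
python3 - <<'E'
from h import *
o=ctrl.get_obs(); print(o['tool_pos'],o['orientation'],o['opening'])
im,d=snap('top','t4')
im,d=snap('side','s4')
im,d=snap('wrist','w4')
im,P=cloud('w4','wrist'); z=P[...,2]
m=(z>.12)&(z<.15)&(abs(P[...,0]-.565)<.04)&(abs(P[...,1]-.34)<.08)
n,l,s,c=cv2.connectedComponentsWithStats(m.astype(np.uint8))
for i in range(1,n):
    if s[i,4]>40: print(s[i],cv2.minAreaRect((P[l==i][:,:2]*1000).astype(np.float32)),np.nanpercentile(z[l==i],[50,95]))
E
```

```text
[0.54480592 0.33838275 0.23556421] [-1.79979453e+02 -2.23112371e-02  1.79982906e+02] 0.04510726963525384
[ 228  138   17  102 1520] ((563.6824340820312, 334.7203063964844), (13.974580764770508, 96.4144515991211), 0.0010004285722970963) [0.13518393 0.1368758 ]
```

View pics/t4.png

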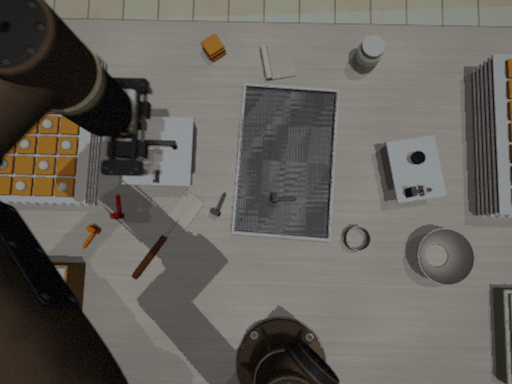

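View pics/s4.png

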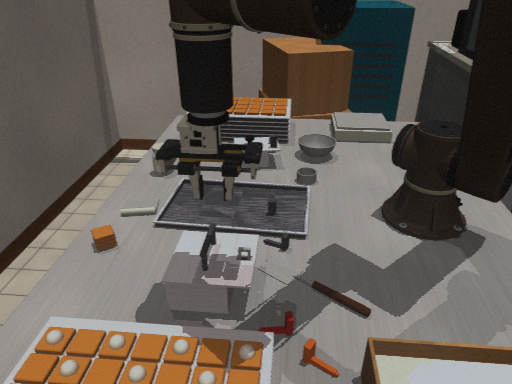

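View pics/w4.png

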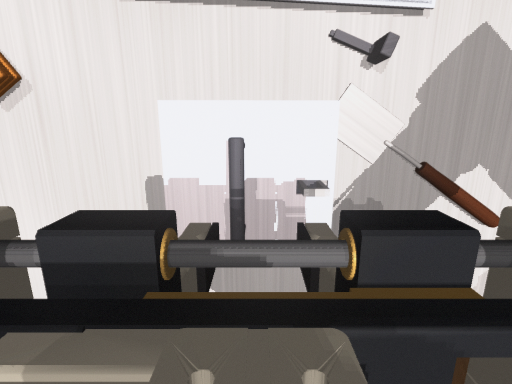

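Pin stands upright in the near half of the pan (top (275,198)); handle is at x 563.7, y about 341, top z 0.137, as expected. Now grasp the handle.

Call:
{"op": "apply_moves", "data": {
  "motion": [
    [[1,0.2,0],0],
    [[1.9,0.25,-2],0],
    [[1.9,0.25,-5],0],
    [[1.9,0.25,-8],0],
    [[1.9,0.25,-10.5],0],
    [[1.9,0.25,-12],0],
    [[1.9,0.25,-12.5],0],
    [[1.9,0.25,-12.5],0],
    [[1.9,0.25,-12.5],0]
  ]
}}

```text
clock: 11.0
tool_pos: [0.5644, 0.34, 0.1118]
orientation: [179.9, 0.1, 179.9]
force: [0.0, 0.1, -0.4]
opening: 0.045
```

Call:
{"op": "apply_moves", "data": {
  "motion": [
    [[0,0,0],0],
    [[0,0,0],0],
    [[0,0,0],0],
    [[0,0,0],0],
    [[0,0,0],0],
    [[0,0,0],0],
    [[0,0,0],0]
  ],
  "hand": 0
}}

```text
clock: 11.7
tool_pos: [0.5639, 0.34, 0.1109]
orientation: [180.0, 0.0, 180.0]
force: [-0.1, -0.4, 2.2]
opening: 0.0132
```

Call:
{"op": "apply_moves", "data": {
  "motion": [
    [[0,0,0.3],0],
    [[0,0,0.7],0],
    [[0,0,1.2],0],
    [[0,0,1.8],0],
    [[0,0,2.4],0],
    [[0,0,3],0],
    [[0,0,3],0]
  ]
}}

```text
clock: 12.4
tool_pos: [0.5642, 0.3403, 0.1419]
orientation: [179.9, 0.1, 180.0]
force: [-0.5, 0.8, -4.6]
opening: 0.0126
```

```bash
python3 - <<'E'
from h import *
im,_=snap('side','s5'); cv2.imwrite('pics/s5c.png',cv2.resize(im[170:330,130:330],None,fx=3.5,fy=3.5))
E
```

```text
(no output)
```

View pics/s5c.png

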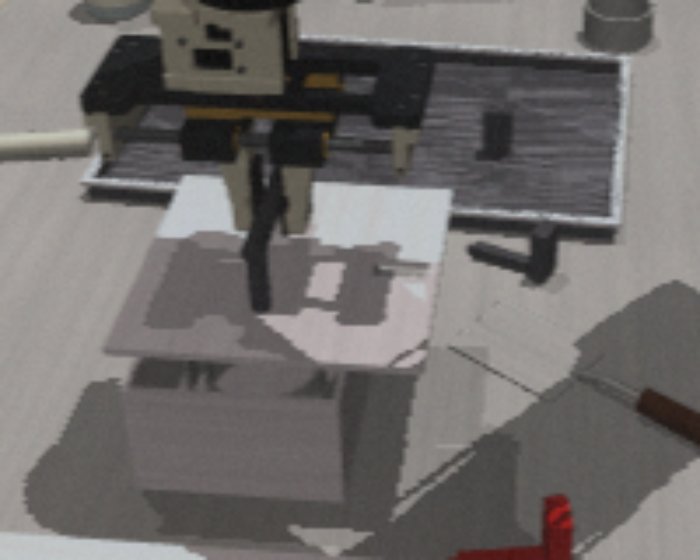

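The lid is up with the staple tip still showing through the slot; it may have tilted a little. I'll measure the tilt.

```bash
cat > tilt.py <<'E'
from h import *
import sys
def tilt(tag,lo,hi,xc,yc):
    im,P=cloud(tag,'side'); 
    Q=P[(abs(P[...,0]-xc)<.085)&(abs(P[...,1]-yc)<.085)&(P[...,2]>lo)&(P[...,2]<hi)]
    c=Q.mean(0); 
    for _ in range(6):
        A=np.c_[Q[:,:2]-[xc,yc],np.ones(len(Q))]; s=np.linalg.lstsq(A,Q[:,2],rcond=None)[0]; r=abs(Q[:,2]-A@s); Q=Q[r<max(.004,2*np.median(r))]
    print(tag,len(Q),'slope deg x,y',np.degrees(np.arctan(s[:2])),'z',s[2])
if __name__=='__main__':
    tilt('s5',.09,.14,.554,.341); tilt('s4',.07,.1,.554,.341)
E
python3 tilt.py; python3 -c "
from h import *
o=ctrl.get_obs();print(o['opening'],o['force'],o['moment'],o['tool_pos'])"
```

```text
s5 3206 slope deg x,y [0.24773932 0.07902474] z 0.11637170644870316
s4 3347 slope deg x,y [ 0.0423218 -0.0545135] z 0.08537860544331712
0.013454766722250917 [-0.48969208 -0.4945963  -3.61406647] [ 0.11001096 -0.060013   -0.01005543] [0.5639562  0.34012017 0.14126363]
```

Level within 0.3°, rise 31 mm and no slip. Continue up.

Call:
{"op": "apply_moves", "data": {
  "motion": [
    [[0,0,0.6],0],
    [[0,0,1.3],0],
    [[0,0,2],0],
    [[0,0,2.8],0],
    [[0,0,3.6],0],
    [[0,0,4.5],0],
    [[0,0,5.5],0],
    [[0,0,6.5],0],
    [[0,0,7],0],
    [[0,0,7],0]
  ]
}}

```text
clock: 13.45
tool_pos: [0.5641, 0.3402, 0.2117]
orientation: [179.9, 0.1, 180.0]
force: [0.5, -0.6, -5.0]
opening: 0.0131
```

```bash
python3 - <<'E'
from tilt import *
im,_=snap('side','s6'); cv2.imwrite('pics/s6c.png',cv2.resize(im[130:330,110:330],None,fx=3,fy=3))
tilt('s6',.15,.21,.554,.341)
E
```

```text
s6 3217 slope deg x,y [0.26155412 0.02581955] z 0.1862240407211233
```

View pics/s6c.png

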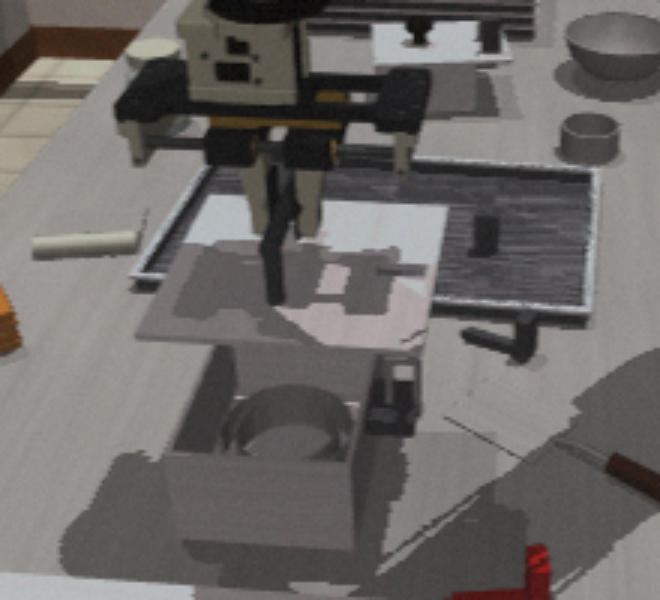

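Lid fully clear of the staple and level. Carry over to the far half of the pan.

Call:
{"op": "apply_moves", "data": {
  "motion": [
    [[0.5,-1.5,0],0],
    [[1.3,-4,0],-0.3],
    [[2.3,-7.5,0],-0.6],
    [[3.3,-11,0],-0.9],
    [[4.3,-14.5,0],-1.2],
    [[5.3,-18,0],-1.5],
    [[6.3,-21.5,0],-1.8],
    [[7.3,-25,0],-2.1],
    [[8.2,-28.5,0],-2.4],
    [[9,-31.5,0],-2.6]
  ]
}}

```text
clock: 14.5
tool_pos: [0.6535, 0.0224, 0.2099]
orientation: [-180.0, -0.1, 177.3]
force: [0.7, 0.1, -4.4]
opening: 0.013
```

Call:
{"op": "apply_moves", "data": {
  "motion": [
    [[0.4,-1.7,0],0],
    [[0.6,-2.7,0],0],
    [[0.6,-3.2,0],0],
    [[0.6,-3.2,0],0],
    [[0.6,-3.2,-2],0],
    [[0.6,-3.2,-4.5],0],
    [[0.6,-3.2,-7],0],
    [[0.6,-3.2,-9],0],
    [[0.6,-3.2,-10],0],
    [[0.6,-3.2,-10],0]
  ]
}}

```text
clock: 15.5
tool_pos: [0.6588, -0.0063, 0.1092]
orientation: [-180.0, -0.1, 177.4]
force: [0.2, -0.1, -4.5]
opening: 0.0133
```

```bash
python3 - <<'E'
from tilt import *
im,_=snap('side','s7'); cv2.imwrite('pics/s7c.png',cv2.resize(im[70:270,110:350],None,fx=3.2,fy=3))
tilt('s7',.05,.13,.65,-.007)
im,_=snap('top','t7')
o=ctrl.get_obs(); print(o['tool_pos'],o['orientation'],o['opening'],o['force'],o['moment'])
E
```

```text
s7 1321 slope deg x,y [ 0.10583775 -0.16119856] z 0.08368036530917175
[ 0.66037058 -0.00651643  0.1115195 ] [-1.79999143e+02  6.83919851e-02  1.77415738e+02] 0.013188267309181673 [ 1.68006907  0.56037105 -3.59734082] [ 0.09581996 -0.1835678   0.00305948]
```

View pics/s7c.png

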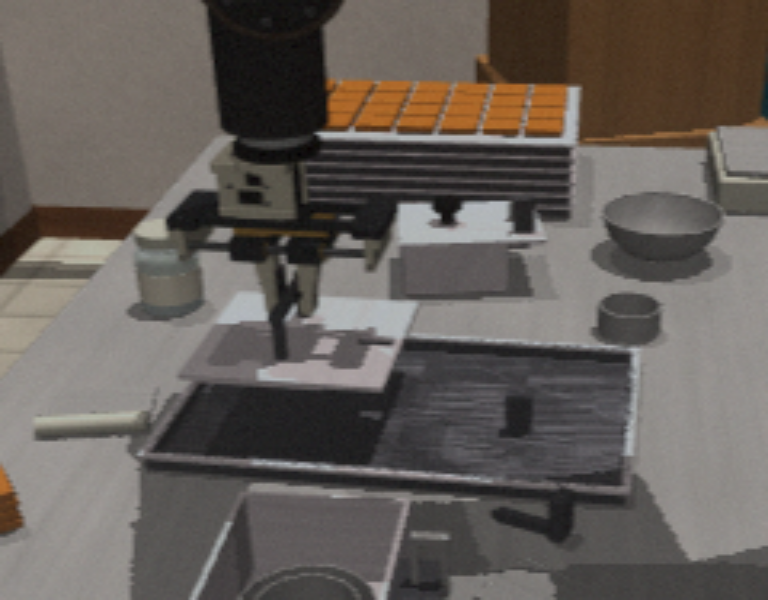

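View pics/t7.png

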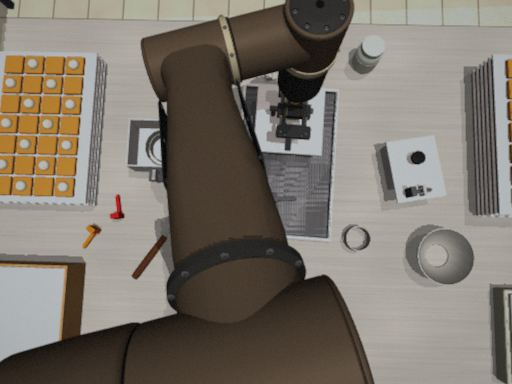

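The lid is level above the far half (top view (256-323, 88-155)), with the pin clear. Lower it: contact expected at TCP z about 0.044.

Call:
{"op": "apply_moves", "data": {
  "motion": [
    [[0,0,-1.5],0],
    [[0,0,-3],0],
    [[0,0,-4.3],0],
    [[0,0,-5.3],0],
    [[0,0,-5.9],0],
    [[0,0,-6.2],0],
    [[0,0,-6.4],0],
    [[0,0,-6.4],0],
    [[0,0,-6.4],0]
  ]
}}

```text
clock: 16.5
tool_pos: [0.66, -0.0071, 0.0471]
orientation: [180.0, 0.0, 177.4]
force: [0.1, -0.4, -5.1]
opening: 0.0131
```

Call:
{"op": "apply_moves", "data": {
  "motion": [
    [[0,0,-0.1],0],
    [[0,0,-0.15],0],
    [[0,0,-0.2],0],
    [[0,0,-0.25],0],
    [[0,0,-0.25],0]
  ]
}}

```text
clock: 17.0
tool_pos: [0.6597, -0.0072, 0.044]
orientation: [-180.0, 0.0, 177.4]
force: [-0.5, 0.7, -4.4]
opening: 0.0129
```

Call:
{"op": "apply_moves", "data": {
  "motion": [
    [[0,0,-0.05],0],
    [[0,0,-0.1],0],
    [[0,0,-0.1],0],
    [[0,0,-0.1],0]
  ]
}}

```text
clock: 17.4
tool_pos: [0.66, -0.0072, 0.0438]
orientation: [-180.0, 0.0, 177.4]
force: [-2.8, 0.5, 6.7]
opening: 0.0129
```

Contact. Release and rise straight.

Call:
{"op": "apply_moves", "data": {
  "motion": [
    [[0,0,0],0],
    [[0,0,0],0],
    [[0,0,0],0],
    [[0,0,0],0],
    [[0,0,1],0],
    [[0,0,3],0],
    [[0,0,6],0],
    [[0,0,10],0],
    [[0,0,14],0],
    [[0,0,18],0]
  ],
  "hand": 4.5
}}

```text
clock: 18.4
tool_pos: [0.6595, -0.0073, 0.2256]
orientation: [180.0, 0.0, 177.4]
force: [1.0, 0.7, 0.3]
opening: 0.0452
```

Call:
{"op": "apply_moves", "data": {
  "motion": [
    [[-1,4,2],0],
    [[-2,8,2],0],
    [[-3,12,2],0],
    [[-4,16,2],0],
    [[-5,20,2],0],
    [[-6,24,2],0],
    [[-7,28,2],0],
    [[-8,32,2],0],
    [[-9,35,2],0],
    [[-9,36,2],0]
  ]
}}

```text
clock: 19.4
tool_pos: [0.5685, 0.3557, 0.2437]
orientation: [180.0, 0.0, 177.5]
force: [-0.3, -0.3, -0.4]
opening: 0.0449
```

```bash
python3 - <<'E'
from tilt import *
im,_=snap('side','s8'); tilt('s8',.005,.035,.65,-.007)
im,_=snap('top','t8')
cv2.imwrite('pics/t8c.png',cv2.resize(im[70:250,90:350],None,fx=3,fy=3))
im,P=cloud('t8','top'); z=P[...,2]
def rect(m,n): print(n,m.sum(),cv2.minAreaRect((P[m][:,:2]*1000).astype(np.float32)),np.median(z[m]))
hs=(z>.035)&(abs(P[...,0]-.445)<.05)&(abs(P[...,1])<.1); rect(hs,'pin head')
hb=(z>.05)&(abs(P[...,0]-.66)<.05)&(abs(P[...,1])<.1); rect(hb,'handle')
lid=(im.min(2)>115)&(abs(P[...,0]-.65)<.1)&(abs(P[...,1]+.007)<.1); rect(lid,'lid')
print(ctrl.get_obs()['clock'],ctrl.get_obs()['force'])
E
```

```text
s8 1182 slope deg x,y [0.04639644 0.01310501] z 0.018474243752120402
pin head 47 ((445.45404052734375, 27.186511993408203), (23.766414642333984, 10.950300216674805), 1.0571073293685913) 0.045582728726306976
handle 211 ((660.6343383789062, -6.056480407714844), (106.268310546875, 14.087238311767578), 87.85291290283203) 0.06728891021369143
lid 3545 ((650.476318359375, -5.534324645996094), (178.88055419921875, 185.34327697753906), 87.26835632324219) 0.01693081401754637
19.5 [-0.20028931 -0.586966    0.47106467]
```

View pics/s8.png

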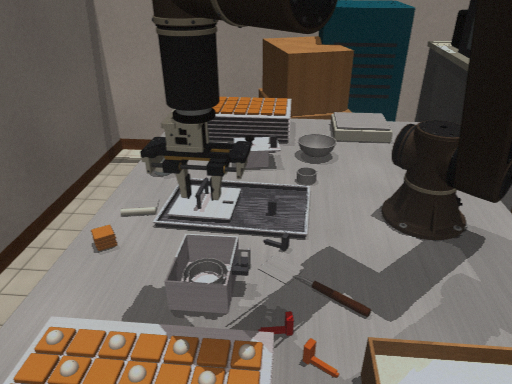

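View pics/t8c.png

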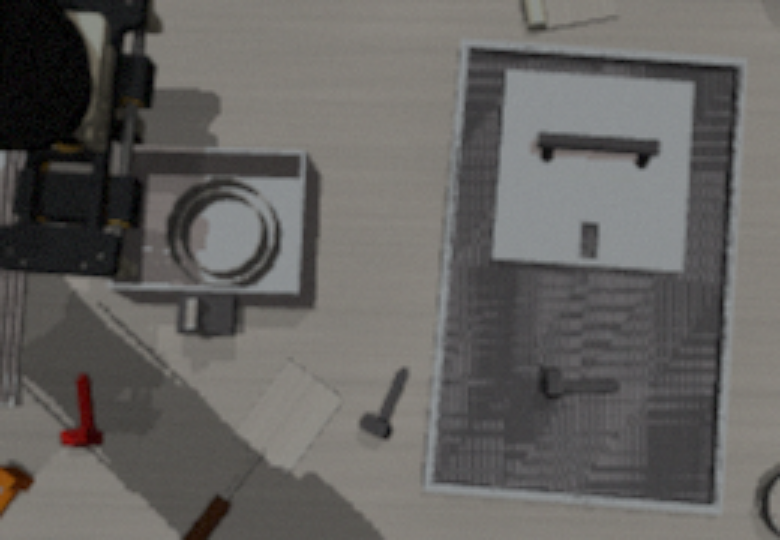

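Lid lies flat (0.05°, top z 0.0185), handle up, inside the pan (crop (493-693, 70-271)). The pin is at crop (580,383), clear of lid and rim. The robot touches nothing.

```bash
python3 -c "
from plant import ctrl
print(ctrl.close_job())"
```

```text
the job is handed in; nothing more can be done
None
```

The chest is open, and both the pin and the lid are set down inside the pan. I drew the pin 50 mm out of the staple and put it in the pan's near half. Then I lifted the lid straight off and lowered it, handle up, into the far half.

- **Lid:** the last pictures put its centre at about (0.650, -0.006), top at z 0.0185, tilt under 0.1°, handle up and clear of the rim.
- **Pin:** it stands on its base at about (0.445, 0.027), roughly 100 mm from the lid.
- **Robot and time:** the gripper was open and raised, touching nothing, with the clock at 19.5 s. Force readings at the ends of moves stayed below 10 N.
- **Small disagreement:** while holding the 14 mm handle the gripper read about 13 mm, but the lid stayed level and rose as commanded. No check failed. The hand-in gives no verdict.

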